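# Tip the bench skip into the tray, ease it back and bolt it

## Task

The tipping skip on the packing table holds three cartons: push it over by its rear bar, past its detent, until all three have slid into the teal tray under its lip. Keeping hold of the bar so that it neither drops nor snaps home, ease the empty skip back until it sits fully upright in its detent. Then lock it for the next filling: slide the barrel bolt fully across through the keeper eye, turn its handle right down into the notch and let go, with the cartons left in the tray and the things standing around undisturbed.

Things in the scene. Friction and masses are not known exactly. Their poses are not given: they have to be found in the camera images.
- stand: Dark steel stand, base 165 x 206 mm, fixed. Origin on the table below the skip's pivot axis; +x = the way the skip tips, y = along the pivot axis, +y left as you look along +x, z up. Pivot 145 mm up, between posts at y +-90 mm, 175 mm high (plunger block on the +y one: 220 mm, out to y 112). Rear beam: back face x -111 mm, top z 116 mm; on it the bolt, axis along y at x -128, z 95 mm
- skip (a joint): Tip of the grey sheet-metal tub (197 x 148 mm, back wall x -98 mm, its rim at z 212 mm) about the pivot, rad: 0 upright on its stop in the detent, 1.10 dumped on its end stop. The sprung detent takes about 0.6 Nm (4 N at the bar) to leave, peaks over at 0.25, is left behind at 0.5; going back it resists alike from 0.5 to 0.25, then pulls the skip home, snapping at some 2.6 rad/s if not held. Empty it balances near 0.7
- skip_bar (a point): Middle of the skip's grip bar (black sleeve, 16 mm thick, 96 mm long, along stand y; slanting arms at y +-60 mm). Upright: stand x -152, z 233 mm, 42 mm clear of the back wall; it swings up and over, radius 176 mm about the pivot, to x +10, z 320 mm at 1.10 rad. It overhangs the bolt's knob: reach that from the -x side, the tool leaning in under the bar some 40 degrees from vertical
- bolt (a joint): Slide of the steel barrel bolt, m: 0 withdrawn, 0.040 fully across (towards the stand's +y), its rod then through the keeper eye under the skip's back wall, which is in line only when the skip is upright. About 1 N of friction
- handle (a joint): Turn of the bolt's handle about the bolt's axis, rad: 0 raised (points to the stand's -x and up, 50 degrees above level), 1.3 right down in the notch (25 degrees below level). The channel's front wall keeps it raised until the bolt is 0.035 m across, where the notch is. Stays where it is left
- bolt_knob (a point): Centre of the black ball knob, 20 mm, at the end of the handle, 52 mm from the bolt's axis (stem 8 mm thick). Stand y -55 mm when withdrawn, -15 mm when across; raised it is 33 mm behind (-x) and 40 mm above the bolt's axis, turned down 47 mm behind and 22 mm below. The bolt's channel reaches 20 mm from the axis
- tray: Teal punched plastic basket tray, 171 x 257 x 52 mm, loose, on the table under the skip's lip, to the right of the stand as the robot sees it (bar and bolt face the robot's left); origin at the centre of its underside, x across its 171 mm width (the stand's +x side), z up. Inside 142 x 228 mm
- carton_0: One of the three small printed cartons (pink and brown), 117 x 34 x 34 mm, 28 to 56 g; they start lying side by side across the skip, in any order; origin at the centre of the face it starts on
- carton_0_mid (a point): Centre of carton_0
- carton_1: Another of the three cartons, as carton_0
- carton_1_mid (a point): Centre of carton_1 (the black one)
- carton_2: Another of the three cartons, as carton_0
- carton_2_mid (a point): Centre of carton_2 (pink and brown)
- counter: White hand tally counter, 46 x 67 x 22 mm, on the table off the +y side of the stand: leave alone
- lacquer_mid (a point): Middle of a small pink lacquer bottle with a black cap, 27 mm diameter, 74 mm high, standing on the table off the -y side of the stand: leave alone
- carton_up_mid (a point): Middle of a white and grey carton, 34 x 34 x 117 mm, standing upright off the +y side of the stand and tray: leave alone
Not all that is in view belongs to the job. Leave any blue or purple look-alike of the carton_0 alone.

How it is judged (in metres and radians):
On the way, in this order (a step that is already met when the one before it is completed fails the run):
1. the skip is tipped over past its detent (at least 1.0 rad) and all three cartons lie in the tray (value of joint skip above 1 rad and x of carton_0_mid in the frame of tray between -0.078 and 0.078 m and y of carton_0_mid in the frame of tray between -0.118 and 0.118 m and z of carton_0_mid in the frame of tray between 0 and 0.09 m and x of carton_1_mid in the frame of tray between -0.078 and 0.078 m and y of carton_1_mid in the frame of tray between -0.118 and 0.118 m and z of carton_1_mid in the frame of tray between 0 and 0.09 m and x of carton_2_mid in the frame of tray between -0.078 and 0.078 m and y of carton_2_mid in the frame of tray between -0.118 and 0.118 m and z of carton_2_mid in the frame of tray between 0 and 0.09 m), for 0.2 s.
2. the skip is back fully upright in its detent (within 0.04 rad), the cartons still in the tray (value of joint skip below 0.04 rad and x of carton_0_mid in the frame of tray between -0.078 and 0.078 m and y of carton_0_mid in the frame of tray between -0.118 and 0.118 m and z of carton_0_mid in the frame of tray between 0 and 0.09 m and x of carton_1_mid in the frame of tray between -0.078 and 0.078 m and y of carton_1_mid in the frame of tray between -0.118 and 0.118 m and z of carton_1_mid in the frame of tray between 0 and 0.09 m and x of carton_2_mid in the frame of tray between -0.078 and 0.078 m and y of carton_2_mid in the frame of tray between -0.118 and 0.118 m and z of carton_2_mid in the frame of tray between 0 and 0.09 m), for 0.2 s.
3. the bolt is across through the keeper eye (at least 33 of 40 mm) with the skip upright (value of joint skip below 0.04 rad and value of joint bolt above 0.033 m), for 0.1 s.
At the end, for the whole second after the job is handed in: All three cartons lie at rest in the tray (centres within its walls, no more than 90 mm above the table), the skip is upright within 0.04 rad, the bolt is across by at least 33 of 40 mm and its handle is turned down into the notch by at least 1.1 of 1.3 rad (all of step 3 and x of carton_0_mid in the frame of tray between -0.078 and 0.078 m and y of carton_0_mid in the frame of tray between -0.118 and 0.118 m and z of carton_0_mid in the frame of tray between 0 and 0.09 m and x of carton_1_mid in the frame of tray between -0.078 and 0.078 m and y of carton_1_mid in the frame of tray between -0.118 and 0.118 m and z of carton_1_mid in the frame of tray between 0 and 0.09 m and x of carton_2_mid in the frame of tray between -0.078 and 0.078 m and y of carton_2_mid in the frame of tray between -0.118 and 0.118 m and z of carton_2_mid in the frame of tray between 0 and 0.09 m and linear speed of each of carton_0, carton_1, carton_2 below 0.03 m/s and value of joint handle above 1.1 rad); the robot touches nothing.
It fails at once if the skip drops or snaps back upright (swinging home faster than 1.8 rad/s) (value of joint skip below 0.3 rad and velocity of joint skip below -1.8 rad/s).
It fails at once if the tally counter is moved by more than 25 mm or knocked over (distance of counter from where it was at the start of the episode above 0.025 m).
It fails at once if the lacquer bottle is moved by more than 25 mm or knocked over (distance of lacquer_mid from where it was at the start of the episode above 0.025 m).
It fails at once if the upright carton is moved by more than 25 mm or knocked over (distance of carton_up_mid from where it was at the start of the episode above 0.025 m).
It also fails if it takes over 54 s, if anything falls off the work surface, if the arm or the gripper's body presses on something with over 40 N, if the wrist force passes 120 N, or if a joint passes its speed limit or range.

## Robot

A 6-joint arm with a two-finger parallel gripper is mounted at the origin on a cart in front of the work surface, level with it; the furniture and walls round the work are solid. World frame = base frame: x ahead of the robot, y to its left, z up, the work surface at z = 0. Lengths are in m, angles in degrees, forces in N, time in s.
With the tool pointing down it reaches from about 0.4 to 0.825 m from the base axis. Payload 7 kg.
Tool frame: the origin (TCP) lies midway between the tips of the shut fingers; the grasp point (between the pads) lies r.pinch_z behind it (r.pinch_z is the distance from the TCP to the grasp point, in m); z points along the fingers, y is the line along which they close (so a half turn about z gives the same grasp; the last joint's range is limited). The gripper opens to 88 mm and grips with 3 to 60 N. Pads are 19 mm wide; open, the fingers measure 130 mm over their backs; the gripper's body (78 mm by 193 mm) begins 47 mm behind the grasp point.
Start: joints at [-46.69, 20.546, 0.682, 0, -70.136, -16.507], TCP at [0.304, -0.602, 0.195] pointing down, gripper open.
Joint ranges: [-176.03, 176.03], [-82.01, 121.73], [-58.28, 71.71], [-173.87, 95.51], [-174.79, -0.11], [-173.66, 173.66]. Speed limits (degrees/s): [136.94, 136.94, 172.46, 180, 180, 180].

## Interface

Orientations are given as [roll, pitch, yaw] about the fixed x, y, z axes, in that order (R = Rz(yaw) Ry(pitch) Rx(roll)).
In Python, from plant import r, optics, job gives the robot as it stands.
- The arm moves only by the shell command python3 -m crank 'ROWS' [FORCE]. ROWS is JSON, a list of rows, each an object with "xyz": the shift along the tool's x, y, z in units of 30 mm (1.0 is 30 mm), a list of three; "delta_rot": the turn, a rotation vector about the tool's x, y, z in degrees, a list of three; "claw": the closure, from 0 (fully open) to 1 (shut). A call has 1 to 20 rows; each row is the pose to reach, as a shift and turn from the pose commanded when the call began, along the tool's axes at that moment; what a row does not reach only later rows make up. A row lasts 1/8 s, in which the tool goes at most 62.5 mm and 10.7 degrees, less where a joint would pass 70% of its speed; a pose out of reach is approached as far as the arm can. A call with a gripper value outside its range is refused whole. The fingers move at their own pace and stop on an object; FORCE is the grip in N (left out, the last holds). Time passes only in rows, so rows that repeat a pose let the fingers close. It gives the time, the measured TCP pose, the force, the opening and the grip force at its end, in the units of the state.
- r.get_state(): the state, without advancing time (a new reading comes with each control period).
- optics.capture(name): name is "scene" or "top"; returns a dict with "img" (384x512x3 uint8, blue, green, red), "fovy" (degrees; the focal length in pixels is half the picture's height over the tangent of half this angle, whatever the lens; pixels are square), "cx", "cy" (the principal point, pixels), "dist" ([k1, k2, p1, p2, k3] as OpenCV has them; the pictures are not rectified), "eye" and "rotation" of the camera in the world. Camera axes: x right, y up, looking along -z (the intrinsics and any distortion apply to the point x, -y, -z); pixel columns grow to the right and rows downward; lengths in m; the calibration is good to about 2 mm. A picture is of the moment at which its call begins. There is no depth.
- job.close_job(): hands the job in; it is judged then, once.
The state is a dict: "time_s": time; "joints": joint angles; "qd": joint speeds; "joint_torque": joint torques, N m; "tcp_pos": TCP position; "eef_rot": TCP orientation; "contact_force": force on the tool from outside, world axes, zero at the start; "moment": the same for the moment, N m; "gripper_width": finger opening in m; "gripper_force": force on a finger pad.
Only numpy, scipy, OpenCV 4.12 (cv2) and the standard library are available. Lean on these libraries where they do the work, as an engineer would, in place of code of your own. Each camera call takes 0.05 s, during which the arm holds its last target. There are 200 camera calls.

## Working session

There is one attempt and no reset: what is moved stays moved. The work goes in short steps, Python scripts to look and compute and a shell command to move; the robot and the scene stay as the last step left them, time stands still between calls to the robot, and variables do not carry over. Pictures are saved under pics/ and viewed, at most 10 in all, crops included, and the job is handed in when it is done.

```bash
ls; mkdir -p pics; python3 - <<'E'
from plant import r,optics,job
import cv2,numpy as np
s=r.get_state(); print(s, r.pinch_z)
for n in("scene","top"):
    c=optics.capture(n); cv2.imwrite(f"pics/{n}0.png",c["img"])
    print(n,{k:v for k,v in c.items() if k!="img"})
E
```

```text
pics
{'time_s': 0.0, 'joints': array([-4.66889855e+01,  2.05925719e+01,  6.32190903e-01, -2.43034575e-02,
       -7.01359261e+01, -1.65051112e+01]), 'qd': array([ 0.03387721,  0.03360721,  0.1123159 , -0.00820053,  0.07484514,
       -0.06127918]), 'joint_torque': array([-9.36293945e-04, -5.82717204e+01,  2.93064594e+01,  6.99743316e+00,
        6.87775886e-03, -1.53573164e-04]), 'tcp_pos': array([ 0.30411834, -0.60196886,  0.19398473]), 'eef_rot': array([ 1.79901170e+02, -5.45914130e-03, -1.53202369e+02]), 'contact_force': array([ 0.09605585, -0.08566352,  0.13230676]), 'moment': array([ 0.05574122, -0.00291775,  0.01499612]), 'gripper_force': 0.0, 'gripper_width': 0.08715075171352439} 0.0188
scene {'fovy': 52.762175447258805, 'cx': 258.19051141542053, 'cy': 190.5306437829222, 'dist': array([-0.04199618,  0.        ,  0.        ,  0.        ,  0.        ]), 'eye': array([0.17610593, 0.67851785, 0.55404716]), 'rotation': array([  65.11453082,   -0.97680964, -148.3910001 ])}
top {'fovy': 42.36859568797168, 'cx': 248.5093051169619, 'cy': 194.9127077924162, 'dist': array([-0.1496359,  0.       ,  0.       ,  0.       ,  0.       ]), 'eye': array([ 0.4730595 , -0.03194913,  1.33742044]), 'rotation': array([  5.53771983,  -0.86191551, -90.73981478])}
```

```bash
python3 - <<'E'
import cv2
for n in("scene","top"):
    i=cv2.imread(f"pics/{n}0.png"); cv2.imwrite(f"pics/{n}0b.png",cv2.resize(i,(800,600),interpolation=cv2.INTER_CUBIC))
E
```

```text
(no output)
```

View pics/scene0b.png

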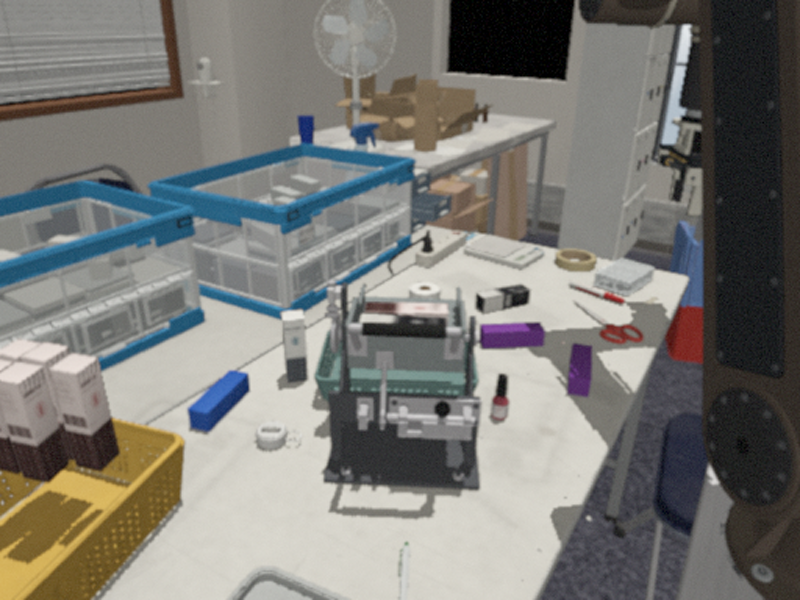

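View pics/top0b.png

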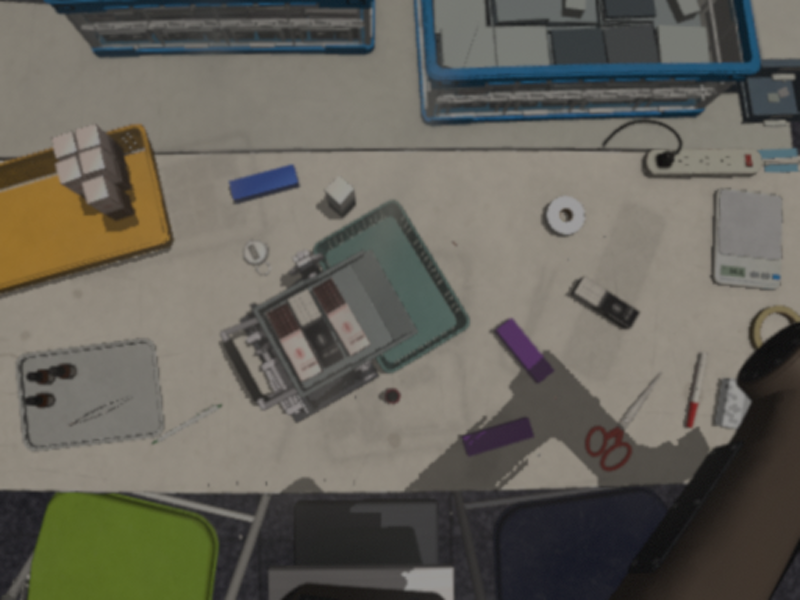

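The pictures show the stand with the skip at about (310,345) in the top view and (405,400) in the scene view. The bar is at lower left and the tray at upper right. I'll take crops to pick the landmarks.

```bash
python3 - <<'E'
import cv2
i=cv2.imread("pics/top0.png")[125:275,135:305]; cv2.imwrite("pics/topc.png",cv2.resize(i,None,fx=4,fy=4,interpolation=cv2.INTER_CUBIC))
i=cv2.imread("pics/scene0.png")[175:320,195:335]; cv2.imwrite("pics/scenec.png",cv2.resize(i,None,fx=4,fy=4,interpolation=cv2.INTER_CUBIC))
E
```

```text
(no output)
```

View pics/topc.png

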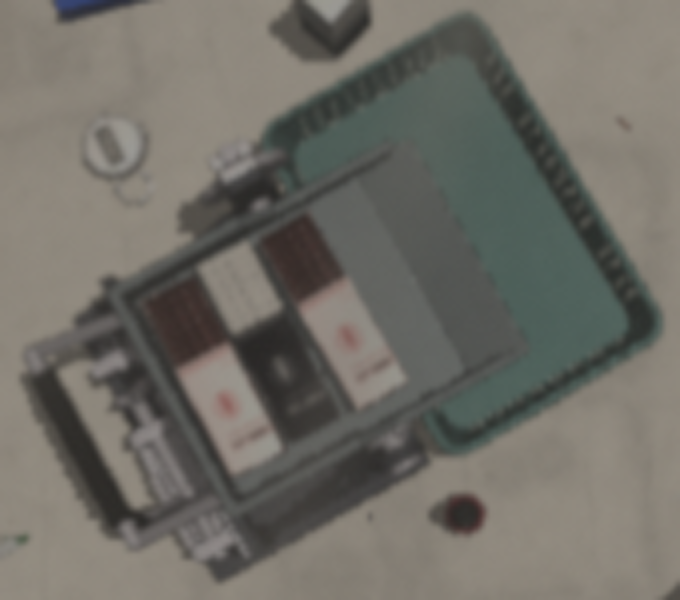

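View pics/scenec.png

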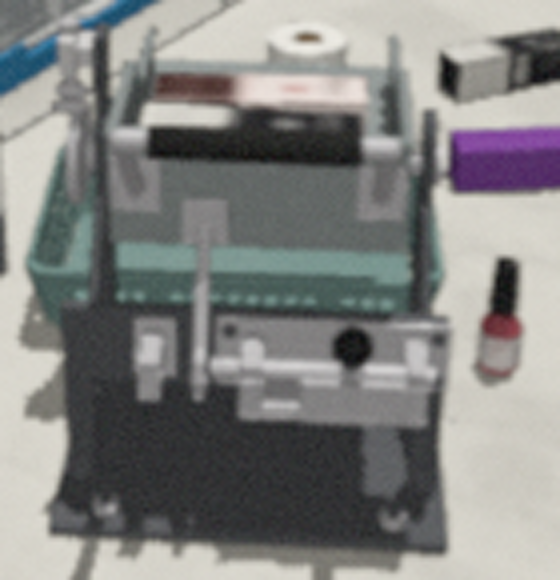

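```bash
cat > h.py <<'E'
import numpy as np,cv2
from scipy.spatial.transform import Rotation as Ro
from scipy.optimize import least_squares
from plant import r,optics,job
def proj(c,P):
    R=Ro.from_euler('xyz',c["rotation"],degrees=True).as_matrix()
    q=(np.atleast_2d(P)-c["eye"])@R*[1,-1,-1]
    f=192/np.tan(np.radians(c["fovy"]/2))
    K=np.array([[f,0,c["cx"]],[0,f,c["cy"]],[0,0,1.]])
    return cv2.projectPoints(q,np.zeros(3),np.zeros(3),K,c["dist"])[0][:,0]
def stand(p,P):
    a=p[2]; Rz=np.array([[np.cos(a),-np.sin(a),0],[np.sin(a),np.cos(a),0],[0,0,1]])
    return np.atleast_2d(P)@Rz.T+[p[0],p[1],0]
E
python3 - <<'E'
from h import *
T=optics.capture("top");S=optics.capture("scene")
top=[((-152,48,233),(39,371)),((-152,-48,233),(124,520)),((-98,74,212),(117,292)),((-98,-74,212),(230,502)),((-152,60,233),(35,357)),((-152,-60,233),(134,537))]
sc=[((-152,48,233),(149,143)),((-152,-48,233),(361,147)),((-161,-55,135),(353,347))]
def res(p):
    a=[proj(T,stand(p,np.array(m)/1000))[0]-(np.array(x)/4+[135,125]) for m,x in top]
    b=[proj(S,stand(p,np.array(m)/1000))[0]-(np.array(x)/4+[195,175]) for m,x in sc]
    return np.ravel(a+b)
o=least_squares(res,[.45,.05,-1.0],loss='soft_l1'); print(o.x,np.degrees(o.x[2])); print(res(o.x).reshape(-1,2).round(1))
for n in ("bar",(-.152,0,.233)),("pivot",(0,0,.145)),("knob",(-.161,-.055,.135)),("down",(-.175,-.015,.073)):print(n[0],stand(o.x,n[1]))
E
```

```text
[ 0.56237588  0.02536837 -1.07053263] -61.337001351850596
[[ 0.5 -0.2]
 [-0.2  0.2]
 [-1.9 -1.4]
 [ 1.   2.9]
 [-1.  -1.3]
 [-0.1  0.7]
 [-1.  -1. ]
 [ 0.1  0.1]
 [ 3.5 -0.8]]
bar [[0.48946803 0.1587417  0.233     ]]
pivot [[0.56237588 0.02536837 0.145     ]]
knob [[0.43689103 0.14025767 0.135     ]]
down [[0.46527407 0.17172834 0.073     ]]
```

```bash
python3 - <<'E'
from h import *
T=optics.capture("top");S=optics.capture("scene")
p0=[.56238,.02537,-1.07053]
def inv(c,off,x,fix,p=p0):
    # solve stand coords with one fixed
    t=np.array(x)/4+off; k,v=fix; ii=[i for i in range(3) if i!=k]
    def P(u):
        q=np.zeros(3);q[k]=v;q[ii]=u;return q
    u=least_squares(lambda u:proj(c,stand(p,P(u)))[0]-t,[-.1,.05],x_scale=.1).x
    return (P(u)*1000).round(1)
so,to=[195,175],[135,125]
print("knob",inv(S,so,(353,347),(0,-.161)))
for q in [(50,535),(445,552)]: print("base sc",inv(S,so,q,(2,0)))
for q in [(220,580)]: print("base top",inv(T,to,q,(2,0)))
for q in [(149,143),(361,147)]: print("bar sc",inv(S,so,q,(0,-.152)))
for q in [(39,371),(124,520)]: print("bar top",inv(T,to,q,(2,.233)))
for q in [(102,25),(430,112)]: print("post sc",inv(S,so,q,(0,0)))
for q in [(62,310),(450,325)]: print("beam top sc",inv(S,so,q,(0,-.111)))
for q in [(205,545),(150,440),(107,357),(190,490)]: print("bolt ax top",inv(T,to,q,(2,.095)))
for q in [(215,365),(435,375)]: print("bolt ax sc",inv(S,so,q,(0,-.128)))
# tray corners z=.052
for q in [(270,140),(470,15),(660,325),(440,450)]: print("tray",inv(T,to,q,(2,.052)))
print("lacq",inv(T,to,(465,515),(2,.07)),"counter",inv(T,to,(115,148),(2,.02)),"cup",inv(T,to,(335,5),(2,.117)))
E
```

```text
knob [-161.   -48.7  132.9]
base sc [-149.4  100.3    0. ]
base sc [-147.6 -101.6    0. ]
base top [-147.6 -102.2    0. ]
bar sc [-152.    46.2  231. ]
bar sc [-152.   -47.8  233.2]
bar top [-153.3   48.3  233. ]
bar top [-151.3  -47.8  233. ]
post sc [  0.   88.9 220.7]
post sc [  0.  -89.9 176. ]
beam top sc [-111.    96.2  112.2]
beam top sc [-111.   -98.2  113.4]
bolt ax top [-134.3  -78.9   95. ]
bolt ax top [-132.8   -4.7   95. ]
bolt ax top [-131.5   54.2   95. ]
bolt ax top [-125.9  -44.3   95. ]
bolt ax sc [-128.    17.7   95.3]
bolt ax sc [-128.   -91.1   95.1]
tray [ 25.3 132.7  52. ]
tray [181.2 141.4  52. ]
tray [188.1 -98.5  52. ]
tray [ 23.2 -98.8  52. ]
lacq [  16.6 -142.7   70. ] counter [-68.1 185.3  20. ] cup [101.5 176.  117. ]
```

```bash
cat >> h.py <<'E'
PS=[.56238,.02537,-1.07053]
def pose(g,phi,back=0.,yawoff=0.):
    """grasp point g (stand, m), lean phi deg (body towards -x), backed off along tool z -> TCP world, R world"""
    f=np.radians(phi); z=np.array([np.sin(f),0,-np.cos(f)]); x=np.array([0,-1,0.])
    R=np.stack([x,np.cross(z,x),z],1)
    Rz=Ro.from_euler('z',PS[2]).as_matrix()
    W=Rz@R
    return stand(PS,np.array(g)+z*(r.pinch_z-back))[0],W
def row(p,W,p0=None,W0=None):
    s=r.get_state()
    if p0 is None:p0=s["tcp_pos"];W0=Ro.from_euler('xyz',s["eef_rot"],degrees=True).as_matrix()
    return (W0.T@(p-p0)/.03).round(2).tolist(),np.degrees(Ro.from_matrix(W0.T@W).as_rotvec()).round(1).tolist()
def bar(th,r0=(-.152,.088)):
    c,s=np.cos(th),np.sin(th); return np.array([r0[0]*c+r0[1]*s,0,.145-r0[0]*s+r0[1]*c])
def instand(s=None):
    s=s or r.get_state();W=Ro.from_euler('xyz',s["eef_rot"],degrees=True).as_matrix()
    a=Ro.from_euler('z',PS[2]).as_matrix()
    t=s["tcp_pos"]-W[:,2]*r.pinch_z
    z=a.T@W[:,2]
    return ((t-[PS[0],PS[1],0])@a*1000).round(1),"phi",np.degrees(np.arctan2(z[0],-z[2])).round(1),"z",z.round(3),"x",(a.T@W[:,0]).round(3),"F",(s["contact_force"]@a).round(1),"t",s["time_s"],"w",s["gripper_width"]
E
python3 - <<'E'
from h import *
print(instand())
for a in [((-.05,0,.40),0,0),((-.152,0,.233),35,.10),((-.152,0,.233),35,0)]:
    p,W=pose(*a); print(p,row(p,W))
E
```

```text
(array([ 427. , -527.6,  213.4]), 'phi', np.float64(-0.0), 'z', array([-0.001, -0.   , -1.   ]), 'x', array([-0.033, -0.999,  0.   ]), 'F', array([ 0. ,  0.1, -0.5]), 't', 0.3, 'w', 0.08790989381021777)
[0.53839704 0.06924274 0.3812    ] ([-17.06, 16.47, -6.21], [0.0, -0.0, -1.9])
[0.46713195 0.19961008 0.29951515] ([-16.9, 21.41, -3.49], [35.0, -0.6, -1.8])
[0.49464407 0.14928133 0.21759994] ([-16.96, 19.5, -0.76], [35.0, -0.6, -1.8])
```

```bash
python3 -m crank '[{"xyz":[-1,0.8,-1.8],"delta_rot":[0,0,0],"claw":0.4},{"xyz":[-2,1.6,-3.5],"delta_rot":[0,0,0],"claw":0.4},{"xyz":[-3,2.5,-5],"delta_rot":[0,0,0],"claw":0.4},{"xyz":[-4.2,4,-6],"delta_rot":[2,0,0],"claw":0.4},{"xyz":[-5.5,5.5,-6.3],"delta_rot":[4,0,-0.5],"claw":0.4},{"xyz":[-7,7,-6.3],"delta_rot":[8,0,-1],"claw":0.4},{"xyz":[-8.3,8.5,-6.3],"delta_rot":[12,0,-1.8],"claw":0.4},{"xyz":[-9.6,10,-6.3],"delta_rot":[16,0,-1.8],"claw":0.4},{"xyz":[-11,11.5,-6.3],"delta_rot":[20,0,-1.8],"claw":0.4},{"xyz":[-12.3,13,-6.3],"delta_rot":[24,0,-1.8],"claw":0.4},{"xyz":[-13.6,14.5,-6.3],"delta_rot":[28,0,-1.8],"claw":0.4},{"xyz":[-15,16,-6.3],"delta_rot":[32,0,-1.8],"claw":0.4},{"xyz":[-16,17.5,-6],"delta_rot":[35,-0.6,-1.8],"claw":0.4},{"xyz":[-16.9,19.3,-5.5],"delta_rot":[35,-0.6,-1.8],"claw":0.4},{"xyz":[-16.9,21,-4.5],"delta_rot":[35,-0.6,-1.8],"claw":0.4},{"xyz":[-16.9,21.4,-3.5],"delta_rot":[35,-0.6,-1.8],"claw":0.4},{"xyz":[-16.9,21.4,-3.5],"delta_rot":[35,-0.6,-1.8],"claw":0.4},{"xyz":[-16.9,21.4,-3.5],"delta_rot":[35,-0.6,-1.8],"claw":0.4}]' 20
python3 - <<'E'
from h import *
print(instand(),r.get_state()["joints"].round(0))
for a in [((-.152,0,.233),35,.05),((-.152,0,.233),35,0)]:
    p,W=pose(*a); print(row(p,W))
cv2.imwrite("pics/s1.png",cv2.resize(optics.capture("scene")["img"][100:320,130:410],None,fx=2.5,fy=2.5))
E
```

```text
time_s: 2.55
tcp_pos: [0.4678, 0.199, 0.3012]
eef_rot: [-145.0, 0.1, -151.3]
contact_force: [0.3, -0.6, 0.4]
gripper_width: 0.0527
gripper_force: 0.0
(array([-2.085e+02,  3.000e-01,  3.166e+02]), 'phi', np.float64(35.0), 'z', array([ 0.573,  0.001, -0.819]), 'x', array([ 0.   , -1.   , -0.002]), 'F', array([ 0.7, -0.1,  0.4]), 't', 2.55, 'w', 0.052701446580602225) [  67.    6.  -24.   27.  -84. -137.]
([0.01, 0.06, 1.7], [0.0, 0.1, -0.0])
([0.02, 0.06, 3.36], [0.0, 0.1, -0.0])
```

View pics/s1.png

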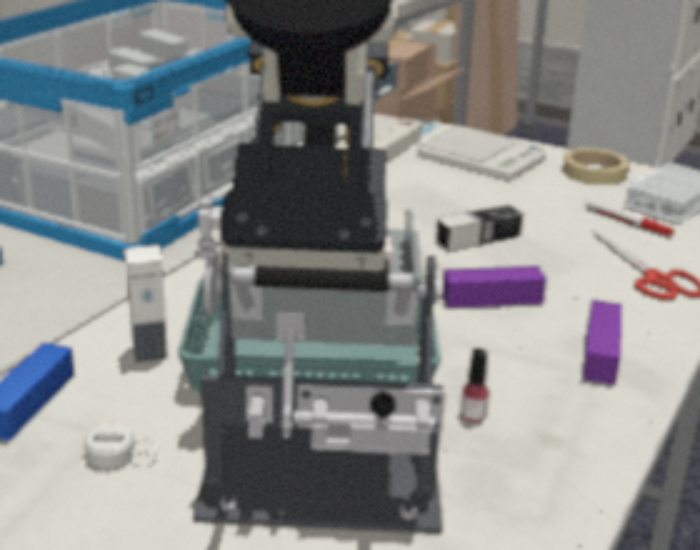

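The gripper body, around (305,195), is centred above the bar at (320,277), and nothing nearby has moved. I'll go in and grip.

```bash
python3 -m crank '[{"xyz":[0,0.06,1],"delta_rot":[0,0,0],"claw":0.4},{"xyz":[0,0.06,2],"delta_rot":[0,0,0],"claw":0.4},{"xyz":[0,0.06,2.8],"delta_rot":[0,0,0],"claw":0.4},{"xyz":[0,0.06,3.36],"delta_rot":[0,0,0],"claw":0.4},{"xyz":[0,0.06,3.36],"delta_rot":[0,0,0],"claw":0.4},{"xyz":[0,0.06,3.36],"delta_rot":[0,0,0],"claw":0.6},{"xyz":[0,0.06,3.36],"delta_rot":[0,0,0],"claw":0.8},{"xyz":[0,0.06,3.36],"delta_rot":[0,0,0],"claw":1},{"xyz":[0,0.06,3.36],"delta_rot":[0,0,0],"claw":1}]' 20
python3 - <<'E'
from h import *
print(instand(),r.get_state()["gripper_force"])
s=r.get_state();W0=Ro.from_euler('xyz',s["eef_rot"],degrees=True).as_matrix()
p0,Wn=pose((-.152,0,.233),35)
for th in np.linspace(.055,1.1,20):
    p,W=pose(bar(th),35-np.degrees(th)); print(th.round(3),row(p,W,p0,Wn))
E
```

```text
time_s: 3.72
tcp_pos: [0.4944, 0.15, 0.2165]
eef_rot: [-145.0, 0.0, -151.3]
contact_force: [-0.6, -0.3, -0.5]
gripper_width: 0.0183
gripper_force: 0.0
(array([-1.528e+02,  2.000e-01,  2.319e+02]), 'phi', np.float64(35.0), 'z', array([ 0.574,  0.001, -0.819]), 'x', array([ 0.   , -1.   , -0.001]), 'F', array([-0. , -0.7, -0.5]), 't', 3.725, 'w', 0.018252861600996123) 0.0
0.055 ([0.0, -0.26, -0.13], [-3.2, 0.0, 0.0])
0.11 ([-0.0, -0.53, -0.24], [-6.3, 0.0, -0.0])
0.165 ([-0.0, -0.8, -0.34], [-9.5, 0.0, 0.0])
0.22 ([0.0, -1.08, -0.43], [-12.6, 0.0, 0.0])
0.275 ([-0.0, -1.36, -0.49], [-15.8, -0.0, 0.0])
0.33 ([0.0, -1.65, -0.55], [-18.9, 0.0, 0.0])
0.385 ([-0.0, -1.94, -0.58], [-22.1, -0.0, 0.0])
0.44 ([-0.0, -2.23, -0.61], [-25.2, 0.0, 0.0])
0.495 ([-0.0, -2.52, -0.61], [-28.4, 0.0, 0.0])
0.55 ([-0.0, -2.81, -0.6], [-31.5, 0.0, -0.0])
0.605 ([0.0, -3.1, -0.57], [-34.7, 0.0, 0.0])
0.66 ([-0.0, -3.39, -0.53], [-37.8, 0.0, 0.0])
0.715 ([0.0, -3.67, -0.47], [-41.0, -0.0, 0.0])
0.77 ([0.0, -3.96, -0.4], [-44.1, 0.0, 0.0])
0.825 ([0.0, -4.23, -0.31], [-47.3, 0.0, -0.0])
0.88 ([-0.0, -4.5, -0.2], [-50.4, -0.0, -0.0])
0.935 ([0.0, -4.77, -0.08], [-53.6, -0.0, 0.0])
0.99 ([-0.0, -5.03, 0.05], [-56.7, -0.0, 0.0])
1.045 ([-0.0, -5.28, 0.2], [-59.9, -0.0, 0.0])
1.1 ([-0.0, -5.52, 0.36], [-63.0, 0.0, -0.0])
```

```bash
python3 -m crank '[{"xyz":[0,0,0],"delta_rot":[0,0,0],"claw":1},{"xyz":[0,0,0],"delta_rot":[0,0,0],"claw":1},{"xyz":[0,0,0],"delta_rot":[0,0,0],"claw":1},{"xyz":[0,-0.26,-0.13],"delta_rot":[-3.2,0,0],"claw":1},{"xyz":[0,-0.53,-0.24],"delta_rot":[-6.3,0,0],"claw":1},{"xyz":[0,-0.53,-0.24],"delta_rot":[-6.3,0,0],"claw":1}]' 20
python3 - <<'E'
from h import *
print(instand(),r.get_state()["gripper_force"],bar(.11))
E
```

```text
time_s: 4.47
tcp_pos: [0.4992, 0.1418, 0.2324]
eef_rot: [-151.4, 0.2, -151.4]
contact_force: [0.1, 0.2, 0.0]
gripper_width: 0.0002
gripper_force: 0.0
(array([-141.5,    0.4,  248.9]), 'phi', np.float64(28.6), 'z', array([ 0.479,  0.002, -0.878]), 'x', array([-0.001, -1.   , -0.003]), 'F', array([-0.1,  0.1,  0. ]), 't', 4.475, 'w', 0.00024700867899986524) 0.0 [-0.14142084  0.          0.24915444]
```

```bash
python3 - <<'E'
from h import *
a=cv2.resize(optics.capture("scene")["img"][150:310,195:325],(488,600),interpolation=cv2.INTER_CUBIC)
b=cv2.resize(optics.capture("top")["img"][170:270,130:230],(312,312),interpolation=cv2.INTER_CUBIC)
o=np.zeros((600,800,3),np.uint8);o[:,:488]=a;o[:312,488:]=b;cv2.imwrite("pics/s2.png",o)
S=optics.capture("scene");s=r.get_state();print(proj(S,s["tcp_pos"]),proj(S,stand(PS,(-.152,0,.233))))
E
```

```text
[[258.87453908 206.84082751]] [[258.23221745 210.79184857]]
```

View pics/s2.png

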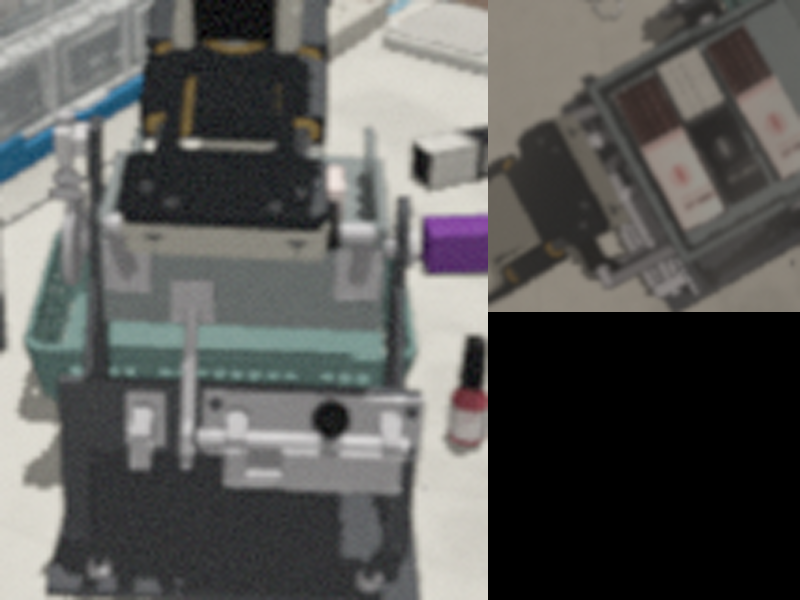

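```bash
python3 - <<'E'
from h import *
S=optics.capture("scene");T=optics.capture("top")
c=lambda q:((proj(S,stand(PS,np.array(q)/1000))[0]-[195,150])*3.75).round()
t=lambda q:((proj(T,stand(PS,np.array(q)/1000))[0]-[130,170])*3.12+[488,0]).round()
for q in [(-198,-96,271),(-198,96,271),(-248,-39,244),(-248,39,244),(-164,0,290),(-141,0,249),(-152,48,233),(-152,-48,233)]: print(q,c(q),t(q))
E
```

```text
(-198, -96, 271) [456. 208.] [567. 361.]
(-198, 96, 271) [ 13. 191.] [436. 118.]
(-248, -39, 244) [321. 318.] [473. 321.]
(-248, 39, 244) [131. 310.] [422. 224.]
(-164, 0, 290) [238. 128.] [538. 214.]
(-141, 0, 249) [239. 187.] [577. 199.]
(-152, 48, 233) [136. 224.] [536. 148.]
(-152, -48, 233) [339. 232.] [600. 266.]
```

```bash
python3 - <<'E'
from h import *
S=optics.capture("scene");T=optics.capture("top")
def pt(g,phi,q):
    f=np.radians(phi);z=np.array([np.sin(f),0,-np.cos(f)]);x=np.array([0,-1,0.]);R=np.stack([x,np.cross(z,x),z],1)
    return np.array(g)+R@q
A=((-.2085,0,.3166),35);B=((-.1415,0,.2489),28.6)
# bottom edge right/left corners of strip
pa=[(130+385/2.5,100+271/2.5),(130+225/2.5,100+268/2.5)];pb=[(195+326/3.75,150+255/3.75),(195+118/3.75,150+247/3.75)]
f=lambda q:np.ravel([proj(S,stand(PS,pt(*G,np.array([sg*q[0]+q[3],q[1],q[2]]))))[0]-pp[i] for G,pp in((A,pa),(B,pb)) for i,sg in((0,1),(1,-1))])
o=least_squares(f,[.04,.04,-.04,0],x_scale=.05);print(o.x*1000,o.fun.round(1))
# top view strip far edge corners
print([((proj(T,stand(PS,pt(*B,np.array([sg*o.x[0],o.x[1]*k,o.x[2]]))))[0]-[130,170])*3.12+[488,0]).round() for sg in(1,-1) for k in (1,-1)])
E
```

```text
[  38.12697234  104.29347029 -106.9630472     0.63596361] [ 0.   0.5 -0.8 -0.8 -0.1  0.2  0.9  0.1]
[array([410., 350.]), array([625., 217.]), array([357., 251.]), array([566., 109.])]
```

```bash
python3 -m crank '[{"xyz":[0,0,-1.5],"delta_rot":[0,0,0],"claw":0.4},{"xyz":[0,0,-3],"delta_rot":[-8,0,0],"claw":0.4},{"xyz":[0,1,-4],"delta_rot":[-18,0,0],"claw":0.4},{"xyz":[0,1,-4],"delta_rot":[-28,0,0],"claw":0.4},{"xyz":[0,1,-4],"delta_rot":[-38,0,0],"claw":0.4},{"xyz":[0,1,-4],"delta_rot":[-48,0,0],"claw":0.4},{"xyz":[0,1,-4],"delta_rot":[-48,0,0],"claw":0.4},{"xyz":[0,1,-4],"delta_rot":[-48,0,0],"claw":0.4}]' 20
python3 - <<'E'
from h import *
print(instand())
S=optics.capture("scene");a=cv2.resize(S["img"][60:260,160:340],(540,600),interpolation=cv2.INTER_CUBIC)
cv2.imwrite("pics/s3.png",a)
s=r.get_state();W=Ro.from_euler('xyz',s["eef_rot"],degrees=True).as_matrix();t=s["tcp_pos"]
for d in(0,-.0188,-.066,-.126):
  print(d,[((proj(S,t+W[:,2]*d+W[:,1]*e)[0]-[160,60])*3).round() for e in (-.026,0,.026)])
E
```

```text
time_s: 5.82
tcp_pos: [0.4587, 0.2149, 0.3217]
eef_rot: [160.8, -0.0, -151.4]
contact_force: [0.5, 0.4, 0.0]
gripper_width: 0.0529
gripper_force: 0.0
(array([-2.099e+02, -1.000e-01,  3.394e+02]), 'phi', np.float64(-19.2), 'z', array([-0.329, -0.   , -0.944]), 'x', array([-0.001, -1.   ,  0.001]), 'F', array([-0.1,  0.6,  0. ]), 't', 5.825, 'w', 0.05289827717388062)
0 [array([294., 354.]), array([291., 357.]), array([289., 361.])]
-0.0188 [array([295., 318.]), array([293., 320.]), array([290., 322.])]
-0.066 [array([298., 228.]), array([296., 226.]), array([293., 224.])]
-0.126 [array([301., 112.]), array([300., 105.]), array([298.,  97.])]
```

View pics/s3.png

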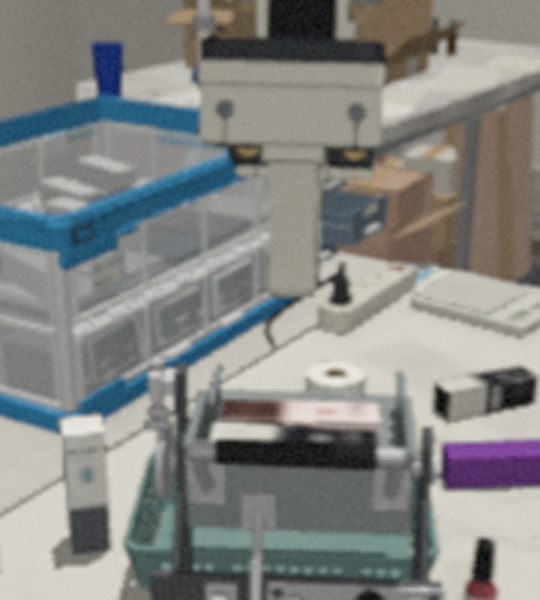

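```bash
python3 - <<'E'
from h import *
S=optics.capture("scene")
a=Ro.from_euler('z',PS[2]).as_matrix()
def Rt(phi):
    f=np.radians(phi);z=np.array([np.sin(f),0,-np.cos(f)]);x=np.array([0,-1,0.]);return np.stack([x,np.cross(z,x),z],1)
b=[(.039,.0965,-.047),(-.039,.0965,-.047)]
obs=[((-.2085,0,.3166),35,b[0],(130+385/2.5,100+271/2.5)),((-.2085,0,.3166),35,b[1],(130+225/2.5,100+268/2.5)),
((-.1415,0,.2489),28.6,b[0],(195+326/3.75,150+255/3.75)),((-.1415,0,.2489),28.6,b[1],(195+118/3.75,150+247/3.75)),
((-.2099,0,.3394),-19.2,b[0],(160+380/3,60+150/3)),((-.2099,0,.3394),-19.2,b[1],(160+202/3,60+147/3)),
((-.2099,0,.3394),-19.2,(.0,.047,.0188),(160+294/3,60+297/3))]
for mode in("tool","stand"):
    def f(d):
        d=np.array(d);out=[]
        for g,phi,q,px in obs:
            R=Rt(phi);P=np.array(g)+R@np.array(q)+(R@d if mode=="tool" else d)
            out.append(proj(S,stand(PS,P))[0]-px)
        return np.ravel(out)
    o=least_squares(f,[0,0,0.01],x_scale=.03);print(mode,(o.x*1000).round(1),o.cost,o.fun.reshape(-1,2).round(1).tolist())
print(f([0,0,0]).reshape(-1,2).round(1).tolist())
E
```

```text
tool [ -0.2  -9.2 -30.1] 11.19557642466314 [[-0.7, -0.5], [1.7, -1.7], [-0.6, 1.3], [2.5, 1.3], [0.2, -0.2], [-1.4, -1.0], [-1.6, 0.7]]
stand [-7.8 -0.5 31.1] 32.812528118443865 [[-0.1, -2.0], [2.4, -3.2], [-0.1, 1.6], [2.8, 1.7], [1.3, 0.0], [-3.7, -0.8], [-2.1, 3.4]]
[[-1.6, 16.3], [3.4, 15.1], [-1.4, 16.9], [3.3, 17.0], [-0.4, 23.1], [-2.8, 22.2], [-2.5, 22.2]]
```

The fingers shut on nothing. The pictures show the real fingertips about 30 mm short of the reported TCP along the tool's z. I'll correct for that in the helper and retry with a wider opening.

```bash
sed -i 's/r\.pinch_z/PZ/g; s/^PS=/PZ=.0488\nPS=/' h.py; python3 - <<'E'
from h import *
print(instand())
for a in [((-.152,0,.233),35,.09),((-.152,0,.233),35,.05),((-.152,0,.233),35,0)]:
    p,W=pose(*a); print(row(p,W))
E
```

```text
(array([-2.016e+02, -2.000e-01,  3.681e+02]), 'phi', np.float64(-19.2), 'z', array([-0.329, -0.001, -0.944]), 'x', array([ 0.002, -1.   ,  0.   ]), 'F', array([ 0.6,  1. , -0.2]), 't', 5.925, 'w', 0.052719209231559254)
([-0.0, -1.93, 1.28], [54.2, 0.0, 0.1])
([-0.0, -3.01, 2.06], [54.2, 0.0, 0.1])
([-0.0, -4.36, 3.03], [54.2, 0.0, 0.1])
```

```bash
python3 -m crank '[{"xyz":[0,0.5,0],"delta_rot":[10,0,0],"claw":0.3},{"xyz":[0,0.3,0],"delta_rot":[20,0,0],"claw":0.3},{"xyz":[0,0,0],"delta_rot":[30,0,0],"claw":0.3},{"xyz":[0,-0.6,0.4],"delta_rot":[40,0,0],"claw":0.3},{"xyz":[0,-1.2,0.8],"delta_rot":[49,0,0],"claw":0.3},{"xyz":[0,-1.93,1.28],"delta_rot":[54.2,0,0],"claw":0.3},{"xyz":[0,-2.5,1.7],"delta_rot":[54.2,0,0],"claw":0.3},{"xyz":[0,-3,2.06],"delta_rot":[54.2,0,0],"claw":0.3},{"xyz":[0,-3.5,2.4],"delta_rot":[54.2,0,0],"claw":0.3},{"xyz":[0,-4,2.76],"delta_rot":[54.2,0,0],"claw":0.3},{"xyz":[0,-4.36,3.03],"delta_rot":[54.2,0,0],"claw":0.3},{"xyz":[0,-4.36,3.03],"delta_rot":[54.2,0,0],"claw":0.3}]' 10
python3 - <<'E'
from h import *
print(instand(),r.get_state()["joints"].round(0))
E
python3 -m crank '[{"xyz":[0,0,0],"delta_rot":[0,0,0],"claw":0.5},{"xyz":[0,0,0],"delta_rot":[0,0,0],"claw":0.6},{"xyz":[0,0,0],"delta_rot":[0,0,0],"claw":0.7},{"xyz":[0,0,0],"delta_rot":[0,0,0],"claw":0.75},{"xyz":[0,0,0],"delta_rot":[0,0,0],"claw":0.8}]' 10
python3 - <<'E'
from h import *
print(instand(),r.get_state()["gripper_force"])
E
```

```text
time_s: 7.42
tcp_pos: [0.5029, 0.134, 0.1929]
eef_rot: [-145.0, -0.0, -151.2]
contact_force: [-0.0, 0.0, 0.3]
gripper_width: 0.0612
gripper_force: 0.0
(array([-1.519e+02, -2.000e-01,  2.329e+02]), 'phi', np.float64(35.0), 'z', array([ 0.573,  0.001, -0.82 ]), 'x', array([ 0.002, -1.   ,  0.   ]), 'F', array([-0. , -0. ,  0.3]), 't', 7.425, 'w', 0.0612324185706855) [  59.    9.  -37.   32.  -67. -140.]
time_s: 8.05
tcp_pos: [0.5033, 0.1336, 0.1933]
eef_rot: [-145.1, 0.0, -151.3]
contact_force: [0.5, -0.5, -1.0]
gripper_width: 0.02
gripper_force: 0.0
(array([-1.513e+02,  1.000e-01,  2.333e+02]), 'phi', np.float64(34.9), 'z', array([ 0.572,  0.001, -0.82 ]), 'x', array([ 0.   , -1.   , -0.001]), 'F', array([ 0.7,  0.2, -1. ]), 't', 8.05, 'w', 0.0199680871530499) 0.0
```

```bash
python3 -m crank '[{"xyz":[0,0,0],"delta_rot":[0,0,0],"claw":0.9},{"xyz":[0,0,0],"delta_rot":[0,0,0],"claw":1},{"xyz":[0,0,0],"delta_rot":[0,0,0],"claw":1},{"xyz":[0,0,0],"delta_rot":[0,0,0],"claw":1}]' 20
python3 - <<'E'
from h import *
print(instand(),r.get_state()["gripper_force"])
E
```

```text
time_s: 8.55
tcp_pos: [0.5033, 0.1338, 0.1932]
eef_rot: [-145.1, 0.0, -151.3]
contact_force: [-1.4, 1.3, -0.2]
gripper_width: 0.0153
gripper_force: 20.0
(array([-1.514e+02,  2.000e-01,  2.332e+02]), 'phi', np.float64(34.9), 'z', array([ 0.572,  0.001, -0.82 ]), 'x', array([ 0.   , -1.   , -0.001]), 'F', array([-1.8, -0.7, -0.2]), 't', 8.55, 'w', 0.015277743881016546) 20.000027418136597
```

```bash
python3 - <<'E'
from h import *
p0,Wn=pose((-.152,0,.233),35)
for th in np.r_[np.linspace(.055,.66,12),np.linspace(.7,1.08,11)]:
    p,W=pose(bar(th),35-np.degrees(th)); print(th.round(3),row(p,W,p0,Wn))
E
```

```text
0.055 ([0.0, -0.21, -0.13], [-3.2, 0.0, 0.0])
0.11 ([0.0, -0.42, -0.25], [-6.3, 0.0, -0.0])
0.165 ([0.0, -0.64, -0.36], [-9.5, 0.0, 0.0])
0.22 ([0.0, -0.86, -0.45], [-12.6, 0.0, 0.0])
0.275 ([0.0, -1.09, -0.53], [-15.8, -0.0, 0.0])
0.33 ([0.0, -1.33, -0.6], [-18.9, 0.0, 0.0])
0.385 ([0.0, -1.56, -0.66], [-22.1, -0.0, 0.0])
0.44 ([0.0, -1.8, -0.7], [-25.2, 0.0, 0.0])
0.495 ([0.0, -2.05, -0.73], [-28.4, -0.0, 0.0])
0.55 ([0.0, -2.29, -0.75], [-31.5, 0.0, -0.0])
0.605 ([0.0, -2.53, -0.75], [-34.7, 0.0, 0.0])
0.66 ([0.0, -2.78, -0.74], [-37.8, 0.0, 0.0])
0.7 ([0.0, -2.95, -0.72], [-40.1, -0.0, 0.0])
0.738 ([0.0, -3.12, -0.7], [-42.3, -0.0, 0.0])
0.776 ([0.0, -3.29, -0.67], [-44.5, -0.0, 0.0])
0.814 ([0.0, -3.45, -0.64], [-46.6, 0.0, -0.0])
0.852 ([0.0, -3.61, -0.6], [-48.8, 0.0, 0.0])
0.89 ([0.0, -3.78, -0.55], [-51.0, 0.0, 0.0])
0.928 ([0.0, -3.94, -0.5], [-53.2, 0.0, 0.0])
0.966 ([0.0, -4.09, -0.44], [-55.3, 0.0, 0.0])
1.004 ([0.0, -4.25, -0.38], [-57.5, -0.0, 0.0])
1.042 ([0.0, -4.4, -0.31], [-59.7, 0.0, 0.0])
1.08 ([0.0, -4.55, -0.23], [-61.9, 0.0, 0.0])
```

First the part to 0.33 rad, to check the forces.

```bash
python3 -m crank '[{"xyz":[0,-0.21,-0.13],"delta_rot":[-3.2,0,0],"claw":1},{"xyz":[0,-0.42,-0.25],"delta_rot":[-6.3,0,0],"claw":1},{"xyz":[0,-0.64,-0.36],"delta_rot":[-9.5,0,0],"claw":1},{"xyz":[0,-0.86,-0.45],"delta_rot":[-12.6,0,0],"claw":1},{"xyz":[0,-1.09,-0.53],"delta_rot":[-15.8,0,0],"claw":1},{"xyz":[0,-1.33,-0.6],"delta_rot":[-18.9,0,0],"claw":1}]' 20
python3 - <<'E'
from h import *
s=r.get_state();print(instand(s),s["gripper_force"],s["moment"].round(2),bar(.33))
p0,W0=pose(bar(.33),35-np.degrees(.33))
for th in np.r_[.385,.44,.495,.55,.6,.65,np.linspace(.69,1.09,11)]:
    p,W=pose(bar(th),35-np.degrees(th)); print(th.round(3),row(p,W,p0,W0))
E
```

```text
time_s: 9.3
tcp_pos: [0.5143, 0.114, 0.2309]
eef_rot: [-164.1, 0.1, -151.3]
contact_force: [5.9, -2.4, -6.2]
gripper_width: 0.015
gripper_force: 20.0
(array([-114.1,    0.3,  277.9]), 'phi', np.float64(15.9), 'z', array([ 0.274,  0.001, -0.962]), 'x', array([ 0.   , -1.   , -0.001]), 'F', array([ 4.9,  4. , -6.2]), 't', 9.3, 'w', 0.015018413631412809) 20.000461041927338 [ 0.66 -1.19  0.43] [-0.11528265  0.          0.27750627]
0.385 ([0.0, -0.21, -0.13], [-3.2, -0.0, 0.0])
0.44 ([-0.0, -0.42, -0.25], [-6.3, 0.0, -0.0])
0.495 ([-0.0, -0.64, -0.36], [-9.5, -0.0, 0.0])
0.55 ([-0.0, -0.86, -0.45], [-12.6, -0.0, -0.0])
0.6 ([-0.0, -1.07, -0.52], [-15.5, -0.0, 0.0])
0.65 ([0.0, -1.28, -0.59], [-18.3, -0.0, -0.0])
0.69 ([-0.0, -1.46, -0.63], [-20.6, -0.0, 0.0])
0.73 ([0.0, -1.63, -0.67], [-22.9, -0.0, 0.0])
0.77 ([0.0, -1.8, -0.7], [-25.2, -0.0, 0.0])
0.81 ([0.0, -1.98, -0.72], [-27.5, -0.0, 0.0])
0.85 ([0.0, -2.16, -0.74], [-29.8, -0.0, 0.0])
0.89 ([0.0, -2.33, -0.75], [-32.1, 0.0, 0.0])
0.93 ([0.0, -2.51, -0.75], [-34.4, -0.0, 0.0])
0.97 ([-0.0, -2.69, -0.75], [-36.7, -0.0, -0.0])
1.01 ([0.0, -2.86, -0.73], [-39.0, -0.0, 0.0])
1.05 ([-0.0, -3.04, -0.71], [-41.3, -0.0, 0.0])
1.09 ([0.0, -3.22, -0.69], [-43.5, -0.0, -0.0])
```

```bash
python3 -m crank '[{"xyz":[0,-0.21,-0.13],"delta_rot":[-3.2,0,0],"claw":1},{"xyz":[0,-0.42,-0.25],"delta_rot":[-6.3,0,0],"claw":1},{"xyz":[0,-0.64,-0.36],"delta_rot":[-9.5,0,0],"claw":1},{"xyz":[0,-0.86,-0.45],"delta_rot":[-12.6,0,0],"claw":1},{"xyz":[0,-1.07,-0.52],"delta_rot":[-15.5,0,0],"claw":1},{"xyz":[0,-1.28,-0.59],"delta_rot":[-18.3,0,0],"claw":1},{"xyz":[0,-1.46,-0.63],"delta_rot":[-20.6,0,0],"claw":1},{"xyz":[0,-1.63,-0.67],"delta_rot":[-22.9,0,0],"claw":1},{"xyz":[0,-1.8,-0.7],"delta_rot":[-25.2,0,0],"claw":1},{"xyz":[0,-1.98,-0.72],"delta_rot":[-27.5,0,0],"claw":1},{"xyz":[0,-2.16,-0.74],"delta_rot":[-29.8,0,0],"claw":1},{"xyz":[0,-2.33,-0.75],"delta_rot":[-32.1,0,0],"claw":1},{"xyz":[0,-2.51,-0.75],"delta_rot":[-34.4,0,0],"claw":1},{"xyz":[0,-2.69,-0.75],"delta_rot":[-36.7,0,0],"claw":1},{"xyz":[0,-2.86,-0.73],"delta_rot":[-39,0,0],"claw":1},{"xyz":[0,-3.04,-0.71],"delta_rot":[-41.3,0,0],"claw":1},{"xyz":[0,-3.13,-0.7],"delta_rot":[-42.4,0,0],"claw":1},{"xyz":[0,-3.13,-0.7],"delta_rot":[-42.4,0,0],"claw":1},{"xyz":[0,-3.13,-0.7],"delta_rot":[-42.4,0,0],"claw":1},{"xyz":[0,-3.13,-0.7],"delta_rot":[-42.4,0,0],"claw":1}]' 20
python3 - <<'E'
from h import *
s=r.get_state();print(instand(s),s["gripper_force"],s["moment"].round(2),bar(1.07))
a=cv2.resize(optics.capture("scene")["img"][130:310,195:345],(400,480),interpolation=cv2.INTER_CUBIC)
b=cv2.resize(optics.capture("top")["img"][115:275,150:290],(400,457),interpolation=cv2.INTER_CUBIC)
o=np.zeros((480,800,3),np.uint8);o[:,:400]=a;o[:457,400:]=b;cv2.imwrite("pics/s4.png",o)
E
```

```text
time_s: 11.8
tcp_pos: [0.555, 0.0402, 0.2759]
eef_rot: [153.5, 0.0, -151.4]
contact_force: [4.7, 2.3, -6.6]
gripper_width: 0.0154
gripper_force: 20.0
(array([  5.2,   0.6, 319.6]), 'phi', np.float64(-26.5), 'z', array([-0.446,  0.001, -0.895]), 'x', array([-0.001, -1.   , -0.001]), 'F', array([ 0.2,  5.2, -6.6]), 't', 11.8, 'w', 0.015371648116357921) 20.00050574541092 [-1.39 -2.71 -0.84] [0.00421476 0.         0.32058541]
```

View pics/s4.png

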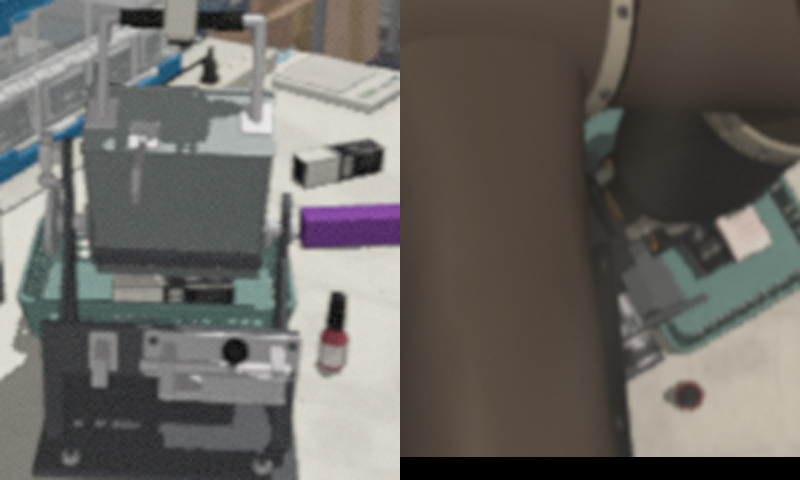

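The skip is dumped with the bar held at (185,18), and cartons are visible in the tray at (190,290) in the scene half and (740,235) in the top half. I'll work out the return arc next.

```bash
python3 - <<'E'
from h import *
p0,W0=pose(bar(1.07),35-np.degrees(1.07))
for th in [1.02,.96,.9,.84,.78,.72,.66,.6,.55,.5,.46,.42]:
    p,W=pose(bar(th),35-np.degrees(th)); print(th,row(p,W,p0,W0))
p0,W0=pose(bar(.42),35-np.degrees(.42))
for th in [.38,.34,.3,.26,.22,.18,.14,.1,.07,.04,.01,-.01]:
    p,W=pose(bar(th),35-np.degrees(th)); print(th,row(p,W,p0,W0))
E
```

```text
1.02 ([-0.0, 0.18, 0.13], [2.9, 0.0, 0.0])
0.96 ([0.0, 0.39, 0.29], [6.3, -0.0, -0.0])
0.9 ([-0.0, 0.59, 0.47], [9.7, 0.0, 0.0])
0.84 ([0.0, 0.77, 0.66], [13.2, 0.0, 0.0])
0.78 ([-0.0, 0.95, 0.86], [16.6, -0.0, 0.0])
0.72 ([-0.0, 1.11, 1.07], [20.1, -0.0, -0.0])
0.66 ([0.0, 1.26, 1.29], [23.5, 0.0, 0.0])
0.6 ([-0.0, 1.4, 1.52], [26.9, 0.0, 0.0])
0.55 ([-0.0, 1.5, 1.71], [29.8, 0.0, -0.0])
0.5 ([0.0, 1.6, 1.91], [32.7, -0.0, 0.0])
0.46 ([-0.0, 1.66, 2.08], [35.0, 0.0, -0.0])
0.42 ([-0.0, 1.73, 2.24], [37.2, 0.0, 0.0])
0.38 ([0.0, 0.15, 0.1], [2.3, -0.0, -0.0])
0.34 ([0.0, 0.29, 0.21], [4.6, -0.0, -0.0])
0.3 ([0.0, 0.42, 0.32], [6.9, 0.0, -0.0])
0.26 ([0.0, 0.56, 0.44], [9.2, -0.0, -0.0])
0.22 ([0.0, 0.68, 0.56], [11.5, 0.0, -0.0])
0.18 ([-0.0, 0.8, 0.69], [13.8, -0.0, -0.0])
0.14 ([0.0, 0.92, 0.83], [16.0, 0.0, -0.0])
0.1 ([0.0, 1.03, 0.96], [18.3, 0.0, -0.0])
0.07 ([0.0, 1.11, 1.07], [20.1, 0.0, -0.0])
0.04 ([0.0, 1.19, 1.18], [21.8, -0.0, -0.0])
0.01 ([0.0, 1.26, 1.29], [23.5, 0.0, 0.0])
-0.01 ([0.0, 1.31, 1.36], [24.6, 0.0, -0.0])
```

```bash
python3 -m crank '[{"xyz":[0,0.18,0.13],"delta_rot":[2.9,0,0],"claw":1},{"xyz":[0,0.39,0.29],"delta_rot":[6.3,0,0],"claw":1},{"xyz":[0,0.59,0.47],"delta_rot":[9.7,0,0],"claw":1},{"xyz":[0,0.77,0.66],"delta_rot":[13.2,0,0],"claw":1},{"xyz":[0,0.95,0.86],"delta_rot":[16.6,0,0],"claw":1},{"xyz":[0,1.11,1.07],"delta_rot":[20.1,0,0],"claw":1},{"xyz":[0,1.26,1.29],"delta_rot":[23.5,0,0],"claw":1},{"xyz":[0,1.4,1.52],"delta_rot":[26.9,0,0],"claw":1},{"xyz":[0,1.5,1.71],"delta_rot":[29.8,0,0],"claw":1},{"xyz":[0,1.6,1.91],"delta_rot":[32.7,0,0],"claw":1},{"xyz":[0,1.66,2.08],"delta_rot":[35,0,0],"claw":1},{"xyz":[0,1.73,2.24],"delta_rot":[37.2,0,0],"claw":1}]' 40
python3 - <<'E'
from h import *
s=r.get_state();print(instand(s),s["gripper_force"],s["moment"].round(2),bar(.42))
E
python3 -m crank '[{"xyz":[0,0.15,0.1],"delta_rot":[2.3,0,0],"claw":1},{"xyz":[0,0.29,0.21],"delta_rot":[4.6,0,0],"claw":1},{"xyz":[0,0.42,0.32],"delta_rot":[6.9,0,0],"claw":1},{"xyz":[0,0.56,0.44],"delta_rot":[9.2,0,0],"claw":1},{"xyz":[0,0.68,0.56],"delta_rot":[11.5,0,0],"claw":1},{"xyz":[0,0.8,0.69],"delta_rot":[13.8,0,0],"claw":1},{"xyz":[0,0.92,0.83],"delta_rot":[16,0,0],"claw":1},{"xyz":[0,1.03,0.96],"delta_rot":[18.3,0,0],"claw":1},{"xyz":[0,1.11,1.07],"delta_rot":[20.1,0,0],"claw":1},{"xyz":[0,1.19,1.18],"delta_rot":[21.8,0,0],"claw":1},{"xyz":[0,1.26,1.29],"delta_rot":[23.5,0,0],"claw":1},{"xyz":[0,1.31,1.36],"delta_rot":[24.6,0,0],"claw":1},{"xyz":[0,1.31,1.36],"delta_rot":[24.6,0,0],"claw":1},{"xyz":[0,1.31,1.36],"delta_rot":[24.6,0,0],"claw":1}]' 40
python3 - <<'E'
from h import *
s=r.get_state();print(instand(s),s["gripper_force"],s["moment"].round(2),bar(-.01))
T=optics.capture("top");S=optics.capture("scene")
a=cv2.resize(S["img"][150:310,195:325],(400,492),interpolation=cv2.INTER_CUBIC)
b=cv2.resize(T["img"][120:260,150:290],(400,400),interpolation=cv2.INTER_CUBIC)
o=np.zeros((492,800,3),np.uint8);o[:,:400]=a;o[:400,400:]=b;cv2.imwrite("pics/s5.png",o)
E
```

```text
time_s: 13.4
tcp_pos: [0.5185, 0.1065, 0.2399]
eef_rot: [-169.1, 0.0, -151.3]
contact_force: [11.3, -5.8, -5.4]
gripper_width: 0.0148
gripper_force: 40.0
(array([-101.5,    0.3,  287.8]), 'phi', np.float64(10.9), 'z', array([ 0.19 ,  0.001, -0.982]), 'x', array([ 0.   , -1.   , -0.001]), 'F', array([10.5,  7.2, -5.4]), 't', 13.4, 'w', 0.01476317975453727) 39.99695420265198 [-1.39 -3.35  0.43] [-0.1029066   0.          0.28733142]
time_s: 15.15
tcp_pos: [0.5031, 0.1341, 0.1923]
eef_rot: [-144.6, 0.0, -151.3]
contact_force: [0.3, 0.7, -0.4]
gripper_width: 0.0147
gripper_force: 40.0
(array([-1.521e+02,  2.000e-01,  2.321e+02]), 'phi', np.float64(35.4), 'z', array([ 0.579,  0.001, -0.815]), 'x', array([ 0.   , -1.   , -0.001]), 'F', array([-0.4,  0.6, -0.4]), 't', 15.15, 'w', 0.014717997119095086) 40.00010848045349 [2.19 0.89 0.32] [-0.15287239  0.          0.23147563]
```

View pics/s5.png

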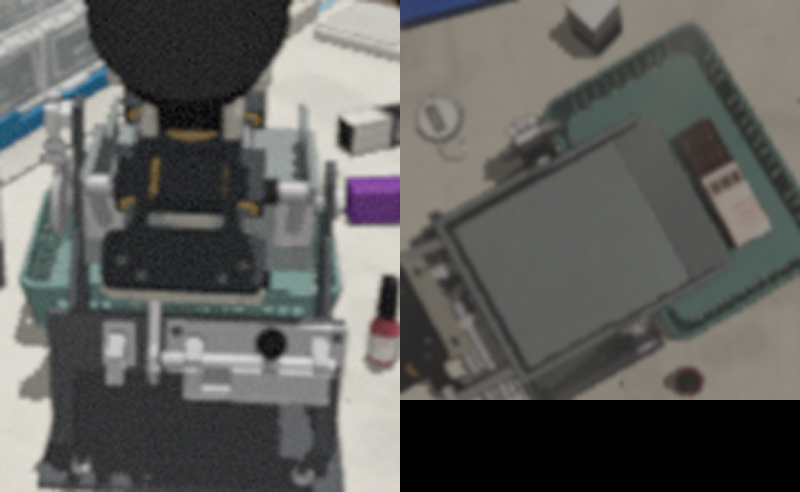

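The skip is empty, upright and held, and a carton is visible in the tray at (725,185). The knob is at (271,343) in the scene half. I'll release the bar, back off, and plan the bolt with the tool turned 90 degrees about its axis.

```bash
cat >> h.py <<'E'
def pose2(g,phi,back=0.):
    f=np.radians(phi); z=np.array([np.sin(f),0,-np.cos(f)]); x=np.array([np.cos(f),0,np.sin(f)])
    W=Ro.from_euler('z',PS[2]).as_matrix()@np.stack([x,np.cross(z,x),z],1)
    return stand(PS,np.array(g)+z*(PZ-back))[0],W
E
python3 -m crank '[{"xyz":[0,0,0],"delta_rot":[0,0,0],"claw":0.6},{"xyz":[0,0,0],"delta_rot":[0,0,0],"claw":0.5},{"xyz":[0,0,0],"delta_rot":[0,0,0],"claw":0.5},{"xyz":[0,0,-0.5],"delta_rot":[0,0,0],"claw":0.5},{"xyz":[0,0,-1.5],"delta_rot":[0,0,0],"claw":0.5},{"xyz":[0,0,-3],"delta_rot":[0,0,0],"claw":0.5},{"xyz":[0,0,-3.6],"delta_rot":[0,0,0],"claw":0.5},{"xyz":[0,0,-3.6],"delta_rot":[0,0,0],"claw":0.5}]' 10
python3 - <<'E'
from h import *
from scipy.spatial.transform import Slerp
s=r.get_state();print(instand(s),s["joints"].round(0))
W0=Ro.from_euler('xyz',s["eef_rot"],degrees=True)
p,W=pose2((-.161,-.05,.135),45,.13)
p1,_=pose2((-.27,-.03,.30),45)
sl=Slerp([0,1],Ro.concatenate([W0,Ro.from_matrix(W)]))
print(row(p1,W),row(p,W))
E
```

```text
time_s: 16.25
tcp_pos: [0.473, 0.1905, 0.2817]
eef_rot: [-144.7, 0.2, -151.2]
contact_force: [0.3, -0.0, -0.7]
gripper_width: 0.0437
gripper_force: 0.0
(array([-216. ,    0.6,  321.5]), 'phi', np.float64(35.3), 'z', array([ 0.578,  0.003, -0.816]), 'x', array([ 0.002, -1.   , -0.003]), 'F', array([ 0.1,  0.2, -0.7]), 't', 16.25, 'w', 0.04374129623128243) [  66.    7.  -27.   28.  -81. -138.]
([1.02, 1.61, -0.48], [7.5, 7.8, -89.8]) ([1.7, 2.55, 1.83], [7.5, 7.8, -89.8])
```

```bash
python3 -m crank '[{"xyz":[0.1,0.3,-0.3],"delta_rot":[0.8,0.8,-10],"claw":0.5},{"xyz":[0.3,0.6,-0.48],"delta_rot":[1.6,1.7,-20],"claw":0.5},{"xyz":[0.5,0.9,-0.48],"delta_rot":[2.5,2.6,-30],"claw":0.5},{"xyz":[0.7,1.2,-0.48],"delta_rot":[3.3,3.5,-40],"claw":0.5},{"xyz":[0.9,1.5,-0.48],"delta_rot":[4.2,4.3,-50],"claw":0.5},{"xyz":[1.02,1.61,-0.48],"delta_rot":[5,5.2,-60],"claw":0.5},{"xyz":[1.02,1.61,-0.48],"delta_rot":[5.8,6.1,-70],"claw":0.5},{"xyz":[1.02,1.61,-0.48],"delta_rot":[6.7,6.9,-80],"claw":0.5},{"xyz":[1.02,1.61,-0.48],"delta_rot":[7.5,7.8,-89.8],"claw":0.5},{"xyz":[1.02,1.61,-0.48],"delta_rot":[7.5,7.8,-89.8],"claw":0.5},{"xyz":[1.02,1.61,-0.48],"delta_rot":[7.5,7.8,-89.8],"claw":0.5}]' 10
python3 - <<'E'
from h import *
s=r.get_state();print(instand(s),s["joints"].round(0))
for b in(.13,.05,-.003): p,W=pose2((-.161,-.05,.135),45,b);print(row(p,W))
E
```

```text
time_s: 17.62
tcp_pos: [0.4233, 0.2158, 0.2639]
eef_rot: [180.0, -45.1, -61.6]
contact_force: [0.8, -0.4, -0.3]
gripper_width: 0.0436
gripper_force: 0.0
(array([-268.4,  -30.6,  298.3]), 'phi', np.float64(45.1), 'z', array([ 0.709, -0.003, -0.705]), 'x', array([ 0.705, -0.003,  0.709]), 'F', array([ 0.7,  0.5, -0.3]), 't', 17.625, 'w', 0.043641496479698706) [ 77.  11. -30.  28. -86. -60.]
([-1.32, 0.64, 2.05], [0.2, -0.1, -0.2])
([-1.33, 0.63, 4.71], [0.2, -0.1, -0.2])
([-1.34, 0.62, 6.48], [0.2, -0.1, -0.2])
```

```bash
python3 -m crank '[{"xyz":[-0.6,0.3,1],"delta_rot":[0,0,0],"claw":0.5},{"xyz":[-1.33,0.63,2.05],"delta_rot":[0,0,0],"claw":0.5},{"xyz":[-1.33,0.63,3.2],"delta_rot":[0,0,0],"claw":0.5},{"xyz":[-1.33,0.63,4.2],"delta_rot":[0,0,0],"claw":0.5},{"xyz":[-1.33,0.63,5.2],"delta_rot":[0,0,0],"claw":0.5},{"xyz":[-1.33,0.63,5.9],"delta_rot":[0,0,0],"claw":0.5},{"xyz":[-1.33,0.63,6.3],"delta_rot":[0,0,0],"claw":0.5},{"xyz":[-1.33,0.63,6.3],"delta_rot":[0,0,0],"claw":0.5},{"xyz":[-1.33,0.63,6.3],"delta_rot":[0,0,0],"claw":0.5}]' 10
python3 - <<'E'
from h import *
s=r.get_state();print(instand(s))
o=np.zeros((480,800,3),np.uint8)
a=cv2.resize(optics.capture("scene")["img"][150:310,195:325],(400,492),interpolation=cv2.INTER_CUBIC)
b=cv2.resize(optics.capture("top")["img"][120:260,130:270],(400,400),interpolation=cv2.INTER_CUBIC)
o=np.zeros((492,800,3),np.uint8);o[:,:400]=a;o[:400,400:]=b;cv2.imwrite("pics/s6.png",o)
E
python3 -m crank '[{"xyz":[0,0,0],"delta_rot":[0,0,0],"claw":0.6},{"xyz":[0,0,0],"delta_rot":[0,0,0],"claw":0.65},{"xyz":[0,0,0],"delta_rot":[0,0,0],"claw":0.7},{"xyz":[0,0,0],"delta_rot":[0,0,0],"claw":0.75},{"xyz":[0,0,0],"delta_rot":[0,0,0],"claw":0.8},{"xyz":[0,0,0],"delta_rot":[0,0,0],"claw":0.85},{"xyz":[0,0,0],"delta_rot":[0,0,0],"claw":0.9},{"xyz":[0,0,0],"delta_rot":[0,0,0],"claw":0.9}]' 8
python3 - <<'E'
from h import *
s=r.get_state();print(instand(s),s["gripper_force"])
E
```

```text
time_s: 18.75
tcp_pos: [0.4572, 0.1147, 0.103]
eef_rot: [179.9, -45.1, -61.4]
contact_force: [0.1, 0.2, -0.2]
gripper_width: 0.0435
gripper_force: 0.0
(array([-163.4,  -49.3,  137.4]), 'phi', np.float64(45.1), 'z', array([ 0.709, -0.002, -0.706]), 'x', array([ 0.706, -0.   ,  0.709]), 'F', array([-0.1,  0.2, -0.2]), 't', 18.75, 'w', 0.04354772940636859)
time_s: 19.85
tcp_pos: [0.457, 0.114, 0.1026]
eef_rot: [179.8, -45.1, -61.3]
contact_force: [1.3, 0.2, 0.6]
gripper_width: 0.0194
gripper_force: 8.0
(array([-162.9,  -49.8,  137. ]), 'phi', np.float64(45.1), 'z', array([ 0.709, -0.003, -0.705]), 'x', array([0.705, 0.001, 0.709]), 'F', array([0.4, 1.3, 0.6]), 't', 19.85, 'w', 0.019369636000367108) 8.000184148550034
```

```bash
python3 -m crank '[{"xyz":[0,0,0],"delta_rot":[0,0,0],"claw":1},{"xyz":[0,-0.15,0],"delta_rot":[0,0,0],"claw":1},{"xyz":[0,-0.3,0],"delta_rot":[0,0,0],"claw":1},{"xyz":[0,-0.45,0],"delta_rot":[0,0,0],"claw":1},{"xyz":[0,-0.6,0],"delta_rot":[0,0,0],"claw":1},{"xyz":[0,-0.75,0],"delta_rot":[0,0,0],"claw":1},{"xyz":[0,-0.9,0],"delta_rot":[0,0,0],"claw":1},{"xyz":[0,-1.03,0],"delta_rot":[0,0,0],"claw":1},{"xyz":[0,-1.13,0],"delta_rot":[0,0,0],"claw":1},{"xyz":[0,-1.13,0],"delta_rot":[0,0,0],"claw":1}]' 15
python3 - <<'E'
from h import *
s=r.get_state();print(instand(s),s["gripper_force"])
E
```

```text
time_s: 21.1
tcp_pos: [0.487, 0.1305, 0.1025]
eef_rot: [179.8, -45.1, -61.3]
contact_force: [-0.8, 2.4, 3.4]
gripper_width: 0.0185
gripper_force: 15.0
(array([-163. ,  -15.6,  136.9]), 'phi', np.float64(45.1), 'z', array([ 0.709, -0.002, -0.705]), 'x', array([0.705, 0.001, 0.709]), 'F', array([-2.5,  0.5,  3.4]), 't', 21.1, 'w', 0.018509643853058665) 15.000286549329758
```

Not at the end stop yet, so I'll push further in small steps.

```bash
python3 -m crank '[{"xyz":[0,-0.07,0],"delta_rot":[0,0,0],"claw":1},{"xyz":[0,-0.13,0],"delta_rot":[0,0,0],"claw":1},{"xyz":[0,-0.13,0],"delta_rot":[0,0,0],"claw":1}]' 15
python3 - <<'E'
from h import *
s=r.get_state();print(instand(s),s["gripper_force"])
E
python3 -m crank '[{"xyz":[0,-0.07,0],"delta_rot":[0,0,0],"claw":1},{"xyz":[0,-0.1,0],"delta_rot":[0,0,0],"claw":1},{"xyz":[0,-0.1,0],"delta_rot":[0,0,0],"claw":1}]' 15
python3 - <<'E'
from h import *
s=r.get_state();print(instand(s),s["gripper_force"])
E
```

```text
time_s: 21.48
tcp_pos: [0.4889, 0.1303, 0.1028]
eef_rot: [179.7, -45.2, -61.3]
contact_force: [-17.0, 4.4, 13.0]
gripper_width: 0.0185
gripper_force: 15.0
(array([-162. ,  -13.9,  137.1]), 'phi', np.float64(45.2), 'z', array([ 0.71 , -0.005, -0.704]), 'x', array([0.704, 0.001, 0.71 ]), 'F', array([-12. , -12.8,  13. ]), 't', 21.475, 'w', 0.018528094060395545) 15.001536011695862
time_s: 21.85
tcp_pos: [0.4902, 0.1301, 0.1027]
eef_rot: [179.5, -45.3, -61.3]
contact_force: [-31.6, 4.6, 17.1]
gripper_width: 0.019
gripper_force: 15.0
(array([-161.2,  -12.7,  137. ]), 'phi', np.float64(45.3), 'z', array([ 0.711, -0.008, -0.703]), 'x', array([0.703, 0.001, 0.711]), 'F', array([-19.2, -25.5,  17.1]), 't', 21.85, 'w', 0.019021529235608833) 15.003242567181587
```

The bolt meets its end stop at y ≈ -14, as expected. I'll ease off the push and compute the handle's arc.

```bash
python3 -m crank '[{"xyz":[0,0.1,0],"delta_rot":[0,0,0],"claw":1},{"xyz":[0,0.2,0],"delta_rot":[0,0,0],"claw":1},{"xyz":[0,0.2,0],"delta_rot":[0,0,0],"claw":1}]' 15
python3 - <<'E'
from h import *
s=r.get_state();print(instand(s),s["gripper_force"])
f=np.radians(45.1);X=np.array([np.cos(f),np.sin(f)]);Z=np.array([np.sin(f),-np.cos(f)])
k=lambda a:np.array([-52*np.cos(np.radians(a)),52*np.sin(np.radians(a))])
for a in [44,38,32,26,20,14,8,2,-4,-10,-15,-20,-25,-28]:
    d=k(a)-k(50); print(a,[round(d@X/30,2),0,round(d@Z/30,2)])
E
```

```text
time_s: 22.22
tcp_pos: [0.4872, 0.13, 0.1023]
eef_rot: [179.7, -45.2, -61.3]
contact_force: [-0.7, 0.2, 0.6]
gripper_width: 0.0184
gripper_force: 15.0
(array([-162.5,  -15.6,  136.7]), 'phi', np.float64(45.2), 'z', array([ 0.709, -0.004, -0.705]), 'x', array([0.705, 0.001, 0.709]), 'F', array([-0.5, -0.5,  0.6]), 't', 22.225, 'w', 0.01839718303807992) 14.999971836805344
44 [np.float64(-0.18), 0, np.float64(-0.01)]
38 [np.float64(-0.36), 0, np.float64(0.01)]
32 [np.float64(-0.54), 0, np.float64(0.04)]
26 [np.float64(-0.72), 0, np.float64(0.09)]
20 [np.float64(-0.88), 0, np.float64(0.15)]
14 [np.float64(-1.04), 0, np.float64(0.24)]
8 [np.float64(-1.19), 0, np.float64(0.34)]
2 [np.float64(-1.33), 0, np.float64(0.46)]
-4 [np.float64(-1.46), 0, np.float64(0.59)]
-10 [np.float64(-1.57), 0, np.float64(0.73)]
-15 [np.float64(-1.65), 0, np.float64(0.86)]
-20 [np.float64(-1.72), 0, np.float64(0.99)]
-25 [np.float64(-1.78), 0, np.float64(1.13)]
-28 [np.float64(-1.81), 0, np.float64(1.22)]
```

```bash
python3 -m crank '[{"xyz":[-0.18,0,-0.01],"delta_rot":[0,0,0],"claw":1},{"xyz":[-0.36,0,0.01],"delta_rot":[0,0,0],"claw":1},{"xyz":[-0.54,0,0.04],"delta_rot":[0,0,0],"claw":1},{"xyz":[-0.72,0,0.09],"delta_rot":[0,0,0],"claw":1},{"xyz":[-0.72,0,0.09],"delta_rot":[0,0,0],"claw":1}]' 15
python3 - <<'E'
from h import *
s=r.get_state();print(instand(s),s["gripper_force"])
E
```

```text
time_s: 22.85
tcp_pos: [0.4809, 0.1422, 0.0847]
eef_rot: [179.7, -45.2, -61.2]
contact_force: [-0.8, -2.5, -0.5]
gripper_width: 0.0188
gripper_force: 15.0
(array([-176.2,  -15.3,  119.1]), 'phi', np.float64(45.2), 'z', array([ 0.709, -0.003, -0.705]), 'x', array([0.705, 0.001, 0.709]), 'F', array([ 1.8, -1.9, -0.5]), 't', 22.85, 'w', 0.018772014712965437) 14.999968260526657
```

```bash
python3 -m crank '[{"xyz":[-0.16,0,0.06],"delta_rot":[0,0,0],"claw":1},{"xyz":[-0.32,0,0.15],"delta_rot":[0,0,0],"claw":1},{"xyz":[-0.47,0,0.25],"delta_rot":[0,0,0],"claw":1},{"xyz":[-0.61,0,0.37],"delta_rot":[0,0,0],"claw":1},{"xyz":[-0.74,0,0.5],"delta_rot":[0,0,0],"claw":1},{"xyz":[-0.85,0,0.64],"delta_rot":[0,0,0],"claw":1},{"xyz":[-0.93,0,0.77],"delta_rot":[0,0,0],"claw":1},{"xyz":[-1,0,0.9],"delta_rot":[0,0,0],"claw":1},{"xyz":[-1.06,0,1.04],"delta_rot":[0,0,0],"claw":1},{"xyz":[-1.08,0,1.1],"delta_rot":[0,0,0],"claw":1},{"xyz":[-1.08,0,1.1],"delta_rot":[0,0,0],"claw":1}]' 15
python3 - <<'E'
from h import *
s=r.get_state();print(instand(s),s["gripper_force"])
E
```

```text
time_s: 24.22
tcp_pos: [0.4813, 0.1419, 0.0387]
eef_rot: [179.8, -45.1, -61.3]
contact_force: [-5.0, 1.9, -0.8]
gripper_width: 0.019
gripper_force: 15.0
(array([-175.7,  -15.1,   73.1]), 'phi', np.float64(45.1), 'z', array([ 0.708, -0.003, -0.706]), 'x', array([0.706, 0.001, 0.708]), 'F', array([-4. , -3.5, -0.8]), 't', 24.225, 'w', 0.01902929824852815) 15.000148862600327
```

```bash
python3 -m crank '[{"xyz":[0,0,0],"delta_rot":[0,0,0],"claw":0.6},{"xyz":[0,0,0],"delta_rot":[0,0,0],"claw":0.55},{"xyz":[0,0,0],"delta_rot":[0,0,0],"claw":0.55},{"xyz":[0,0,0],"delta_rot":[0,0,0],"claw":0.55},{"xyz":[0,0,-0.7],"delta_rot":[0,0,0],"claw":0.55},{"xyz":[0,0,-1.7],"delta_rot":[0,0,0],"claw":0.55},{"xyz":[0,0,-3],"delta_rot":[0,0,0],"claw":0.55},{"xyz":[0,0,-5],"delta_rot":[0,0,0],"claw":0.55},{"xyz":[-1,0,-7],"delta_rot":[0,0,0],"claw":0.55},{"xyz":[-1,-2,-8],"delta_rot":[0,0,0],"claw":0.55},{"xyz":[-1,-4,-8],"delta_rot":[0,0,0],"claw":0.55},{"xyz":[-1,-6,-8],"delta_rot":[0,0,0],"claw":0.55},{"xyz":[-1,-6,-8],"delta_rot":[0,0,0],"claw":0.55}]' 15
python3 - <<'E'
from h import *
s=r.get_state();print(instand(s))
S=optics.capture("scene");T=optics.capture("top")
a=cv2.resize(S["img"][150:310,195:325],(488,600),interpolation=cv2.INTER_CUBIC)
b=cv2.resize(T["img"][115:275,140:290],(312,333),interpolation=cv2.INTER_CUBIC)
o=np.zeros((600,800,3),np.uint8);o[:,:488]=a;o[:333,488:]=b;cv2.imwrite("pics/s7.png",o)
for q in [(-161,-15,135),(-175,-15,73),(-175,-20,73)]: print(((proj(S,stand(PS,np.array(q)/1000))[0]-[195,150])*3.75).round())
E
```

```text
time_s: 25.85
tcp_pos: [0.5507, 0.3961, 0.1844]
eef_rot: [179.7, -45.2, -61.4]
contact_force: [-0.7, -0.4, -1.5]
gripper_width: 0.0394
gripper_force: 0.0
(array([-365.6,  167.8,  218.8]), 'phi', np.float64(45.2), 'z', array([ 0.71 , -0.006, -0.704]), 'x', array([ 0.704, -0.   ,  0.71 ]), 'F', array([ 0. , -0.8, -1.5]), 't', 25.85, 'w', 0.03941591984299409)
[263. 413.]
[259. 530.]
[269. 531.]
```

View pics/s7.png

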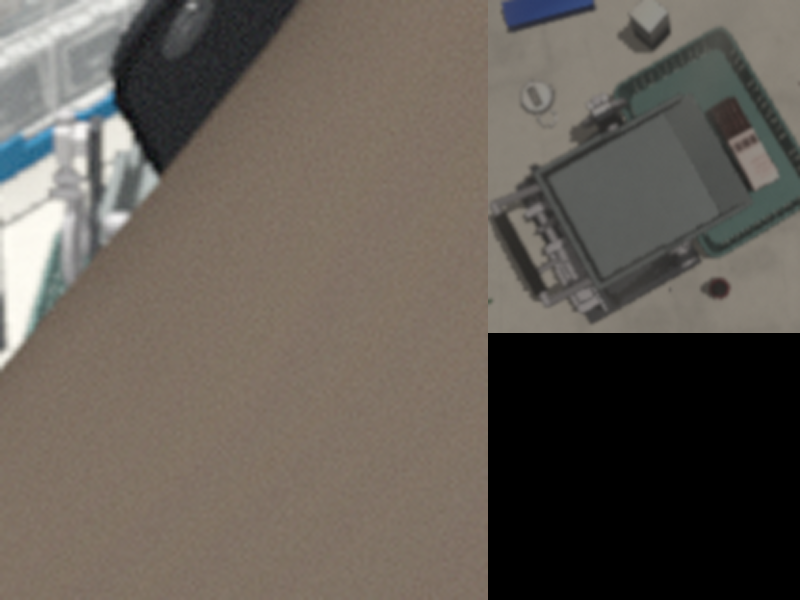

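The top half shows the skip upright and empty, a carton in the tray and the bystanders in place, but the arm blocks the scene view. I'll move the arm up clear and check the knob's position numerically.

```bash
python3 - <<'E'
from h import *
p,W=pose2((-.10,0,.44),0); print(row(p,W))
E
```

```text
([10.29, 5.51, 0.67], [0.3, -45.2, -0.1])
```

```bash
python3 -m crank '[{"xyz":[1.4,0,-1.4],"delta_rot":[0,0,0],"claw":0.55},{"xyz":[2.8,0,-2.8],"delta_rot":[0,-5,0],"claw":0.55},{"xyz":[4.2,0.5,-3.6],"delta_rot":[0,-12,0],"claw":0.55},{"xyz":[5.5,1.5,-3],"delta_rot":[0,-20,0],"claw":0.55},{"xyz":[6.8,2.5,-2.2],"delta_rot":[0,-29,0],"claw":0.55},{"xyz":[8,3.5,-1.4],"delta_rot":[0,-38,0],"claw":0.55},{"xyz":[9.2,4.5,-0.4],"delta_rot":[0,-45,0],"claw":0.55},{"xyz":[10.3,5.5,0.67],"delta_rot":[0,-45,0],"claw":0.55},{"xyz":[10.3,5.5,0.67],"delta_rot":[0,-45,0],"claw":0.55},{"xyz":[10.3,5.5,0.67],"delta_rot":[0,-45,0],"claw":0.55}]' 15
python3 - <<'E'
from h import *
s=r.get_state();print(instand(s))
S=optics.capture("scene");i=S["img"].astype(int);j=cv2.imread("pics/scene0.png").astype(int)
g=i.max(2);h=j.max(2)
for nm,q in (("raised0",(-161,-52,135)),("raised",(-161,-15,135)),("down",(-175,-15,73))):
    u,v=proj(S,stand(PS,np.array(q)/1000))[0]; u0,v0=int(round(u)),int(round(v))
    w=g[v0-8:v0+9,u0-8:u0+9];w0=h[v0-8:v0+9,u0-8:u0+9]
    m=w<32;y,x=np.nonzero(m);print(nm,(u.round(1),v.round(1)),"dark now",m.sum(),(x.mean()+u0-8,y.mean()+v0-8) if m.any() else "","then",(w0<32).sum(),int(w.min()),int(w0.min()))
u,v=map(int,proj(S,stand(PS,np.array((-175,-15,73))/1000))[0]);print(g[v-12:v+13:2,u-14:u+15:2]);print(h[v-12:v+13:2,u-14:u+15:2])
E
```

```text
time_s: 27.2
tcp_pos: [0.5137, 0.1133, 0.3921]
eef_rot: [179.9, -0.1, -61.4]
contact_force: [0.7, 0.2, 0.3]
gripper_width: 0.039
gripper_force: 0.0
(array([-1.006e+02, -4.000e-01,  4.409e+02]), 'phi', np.float64(0.1), 'z', array([ 0.002, -0.002, -1.   ]), 'x', array([ 1.   , -0.001,  0.002]), 'F', array([0.2, 0.7, 0.3]), 't', 27.2, 'w', 0.03901402794872055)
raised0 (np.float64(285.1), np.float64(260.9)) dark now 0  then 40 54 14
raised (np.float64(265.1), np.float64(260.0)) dark now 0  then 0 52 51
down (np.float64(264.1), np.float64(291.4)) dark now 64 (np.float64(263.984375), np.float64(292.0)) then 0 11 40
[[ 54  50  83 113 124 112 115 137 127 114 121 127 130 134 133]
 [ 52  52  50  48  47  50  70 135 135  45  52  64  67  70  72]
 [ 51  42  54  51  53  52  76 116 102  49  48  48  46  47  54]
 [ 48  50  52  48  48  52  82 115 101  49  46  40  52  51  49]
 [ 51  49  55  52  53  42  41  50  68  42  48  50  48  51  47]
 [ 51  46  52  44  46  27  24  16  26  32  49  51  53  47  47]
 [ 46  50  48  48  46  22  18  27  20  25  45  48  53  49  50]
 [ 49  47  49  53  46  27  25  22  17  26 
[... 456 characters left out ...]
6  74]
 [ 49  54  53  47  49  54  51  52  48  52  57  52  53  51  45]
 [ 50  52  45  57  49  43  48  49  53  45  50  47  53  52  50]
 [ 52  50  48  52  47  52  50  56  50  51  51  44  46  52  52]
 [ 50  53  49  47  53  48  51  50  51  48  47  51  49  47  47]
 [ 53  55  59  57  56  54  56  54  54  52  48  48  50  49  51]
 [ 50  56  46  48  54  50  53  49  50  46  48  52  52  51  49]
 [ 52  54  52  48  49  52  48  54  50  49  50  48  46  52  50]
 [ 54  52  47  53  50  50  51  50  43  53  49  48  53  53  50]
 [ 57  50  54  56  51  52  51  53  53  47  49  46  54  49  51]
 [ 48  55  48  49  49  51  51  48  49  52  53  51  51  51  46]
 [ 53  53  53  47  49  51  52  55  48  52  48  55  47  53  53]]
```

The knob now shows at (264.0, 292.0), against a predicted (264.1, 291.4) for fully across and fully down. That leaves only handing the job in.

```bash
python3 -c "
from plant import job
print(job.close_job())"
```

```text
the job is handed in; nothing more can be done
None
```

The job is handed in at about 27 s: the skip was emptied and eased back upright and the bolt is across with its handle down (confirmed in the picture), but I saw only one carton in the tray after the return, with the other two presumably hidden under the skip's lip.

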